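# Feel for an empty cell under the dust leaves and store a detector module

## Task

Some cells of the dark grey crate already hold a detector module and some are empty, and the sprung dust leaves hide which. While the loose module is still in the blue bin, feel with shut fingertips, pushed about 40 mm down through the leaves, until you have found an empty cell; then lift the detector module with the blue knob out of the bin and push it fully down into an empty cell, so that it stands upright on the cell's floor below the leaves. Leave the other parts in the bin and on the bench where they are.

Things in the scene. Friction and masses are not known exactly. Their poses are not given: they have to be found in the camera images.
- module_center (a point): The detector module to be stored: an aluminium block 42 x 42 mm, 34 mm high, with a light-blue square grip knob 14 x 14 mm, 22 mm high, in the middle of its top (56 mm high in all, 70 to 140 g); a dark round window on its -x side face. It starts standing upright in the blue bin. Point: its centre axis, 28 mm above its underside; z up, x and y square to the side faces of block and knob.
- crate: Dark grey storage crate fixed to the bench, 130 (x) x 190 (y) x 88 mm high, origin under its centre, z up. 2 (x) by 3 (y) cells at 60 mm pitch, each 50 x 50 mm inside, 10 mm walls between; the walls' flat top (the deck) is 88 mm above the origin. Four cells already hold a module like the loose one; two cells, anywhere, are empty, floor 82 mm below the deck. Nothing shows from outside.
- bin: Blue open picking bin fixed to the bench, outside 188 (x) x 208 (y) mm, origin under its centre, z up; floor and walls 4 mm thick. Walls 62 mm high at the back (+x) and along the rear two thirds of the sides; 34 mm high at the front (-x). It holds the module and three other parts, in any order, about 80 to 90 mm apart.
- barrel: Black lens barrel standing in the bin, 41 mm across, 44 mm high; origin under its centre.
- lamp: Lamp standing in the bin: white ceramic base with steel flange 40 mm across, glass bulb 14 mm across, 52 mm high in all; origin under its centre.
- slit: Dark steel slit holder standing in the bin: foot 34 x 44 mm, upright plate 12 x 44 mm, brass pin on top, 52 mm high in all; origin under its centre.
- solvent: Small amber bottle standing on the bench, 52 mm across, 95 mm high; origin under its centre.
- screwjar: Clear jar with yellow lid standing on the bench, 64 mm across, 70 mm high; origin under its centre.
- duster: White spray can standing on the bench, 56 mm across, 140 mm high; origin under its centre.
- driver: Red-handled screwdriver lying on the bench, 200 mm long; origin under its middle, x along its length.
- cap: Light-blue instrument cover piece lying on the bench, 75 x 110 mm, 39 mm high at its +y edge; origin under its centre.
- cell0 (a point): Middle of the mouth of the crate cell at crate - x, - y, at deck height. Its mouth, like every cell's, is shut level with the deck by two light-blue dust leaves, hinged along its -x and +x edges, each 25 mm long, meeting in the middle. They swing only downwards, yield to about 4 N in all pushed in the middle, and close by themselves.
- cell1 (a point): Middle of the mouth of the crate cell at crate - x, middle, at deck height. In any cell: shut fingertips pushed down in the middle come to a hard stop about 26 mm below the deck on the knob of a stored module if the cell is full, and go 40 mm or more below the deck unhindered if it is empty.
- cell2 (a point): Middle of the mouth of the crate cell at crate - x, + y, at deck height. In any cell: a module let go with its block in the mouth stays pinched between the leaves, or slides down: it must be pushed on down by its knob with shut fingertips. At home its knob top is 26 mm below the deck and the leaves shut over it.
- cell3 (a point): Middle of the mouth of the crate cell at crate + x, - y, at deck height. In any cell: shut fingertips come out from between the leaves most freely when the line along which the fingers close runs along crate x, across the hinges; turned the other way a leaf can catch on them.
- cell4 (a point): Middle of the mouth of the crate cell at crate + x, middle, at deck height.
- cell5 (a point): Middle of the mouth of the crate cell at crate + x, + y, at deck height.
- module: The same detector module; origin under its centre.

How it is judged (in metres and radians):
On the way, in this order (a step that is already met when the one before it is completed fails the run):
1. an empty cell is felt: fingertips reach about 35 mm or more below the deck inside a cell while the module is still in the bin (x of the grasp point in the frame of crate between -0.06 and 0.06 m and y of the grasp point in the frame of crate between -0.09 and 0.09 m and z of the grasp point in the frame of crate below 0.073 m and distance of module_center from where it was at the start of the episode below 0.03 m), for 0.05 s.
2. the module is lifted clear of the bin (height (world z) of module_center above 0.11 m), for 0.1 s.
At the end, for the whole second after the job is handed in: The module stands upright (within 7 degrees) inside a crate cell, its underside within 6 mm of the empty cell's floor height (its centre less than 40 mm above the crate's origin level), released and at rest (x of module_center in the frame of crate between -0.06 and 0.06 m and y of module_center in the frame of crate between -0.09 and 0.09 m and z of module_center in the frame of crate below 0.04 m and angle between module_center's own z axis and vertical below 0.12 rad and distance of module_center from where it was at the start of the episode above 0.1 m and linear speed of module below 0.02 m/s); the robot touches nothing.
It fails at once if another part in the bin is shifted by more than 40 mm or knocked over (distance of any of barrel, lamp, slit from where it was at the start of the episode above 0.04 m or angle between any of barrel, lamp, slit's own z axis and vertical above 0.6 rad).
It fails at once if something standing or lying on the bench is shifted by more than 40 mm or knocked over (distance of any of solvent, screwjar, duster, driver, cap from where it was at the start of the episode above 0.04 m or angle between any of solvent, screwjar, duster's own z axis and vertical above 0.6 rad).
It also fails if it takes over 72 s, if anything falls off the work surface, if the arm or the gripper's body presses on something with over 40 N, if the wrist force passes 120 N, or if a joint passes its speed limit or range.

## Robot

A 6-joint arm with a two-finger parallel gripper is mounted at the origin on the work surface. World frame = base frame: x ahead of the robot, y to its left, z up, the work surface at z = 0. Lengths are in m, angles in degrees, forces in N, time in s.
With the tool pointing down it reaches from about 0.4 to 0.825 m from the base axis. Payload 7 kg.
Tool frame: the origin (TCP) lies on the mounting face of the last link; the fingertips stand 178 mm ahead of it and the grasp point (between the pads) lies 159 mm ahead of it; y points along the fingers, z is the direction in which the jaws open and shut, and the axes are right-handed (so a half turn about y gives the same grasp; the last joint's range is limited). The gripper opens to 88 mm and grips with 3 to 60 N. Pads are 19 mm wide; open, the fingers measure 130 mm over their backs; the gripper's body (78 mm by 193 mm) begins 47 mm behind the grasp point.
Start: joints at [-54.654, 20.546, 0.682, 0, -70.136, -16.507], TCP at [0.218, -0.639, 0.405] pointing down, gripper open.
Joint ranges: [-176.03, 176.03], [-82.01, 121.73], [-58.28, 71.71], [-173.87, 95.51], [-174.79, -0.11], [-173.66, 173.66]. Speed limits (degrees/s): [136.94, 136.94, 172.46, 180, 180, 180].

## Interface

Orientations are given as [roll, pitch, yaw] about the fixed x, y, z axes, in that order (R = Rz(yaw) Ry(pitch) Rx(roll)).
In Python, from cell import arm gives the robot as it stands. The module is installed in compiled form; this text tells all that it offers.
- The arm moves only by the tool drive_tool, never from a script. Its argument "increments" is a list of rows, each a list of 3 entries, a list of its own where there are three numbers: the opening, from 0 (shut) to 1 (fully open), then the shift along the tool's x, y, z in mm, then the turn, a rotation vector about the tool's x, y, z in degrees. In form: [[hand, [x, y, z], [rx, ry, rz]], ...]. A call has exactly 5 rows; each row is the pose to reach, as a shift and turn from the pose measured when the call began, along the tool's axes at that moment; what a row does not reach only later rows make up. A row lasts 1/10 s, in which the tool goes at most 50 mm and 8.59 degrees, less where a joint would pass 70% of its speed; a pose out of reach is approached as far as the arm can. A call with a gripper value outside its range is refused whole. The fingers move at their own pace and stop on an object; "force" is the grip in N (left out, the last holds). Time passes only in rows, so rows that repeat a pose let the fingers close, or fill a call up. It gives the time, the measured TCP pose, the force and the opening at its end, in the units of the state.
- arm.state(): the state, without advancing time (a new reading comes with each control period).
- arm.grab_frame(name): name is "scene" or "top"; returns the picture (480x640x3 uint8, red, green, blue); there is no depth.
- arm.camera_params(name): a dict with "mtx" (3x3 intrinsics, pixels), "dist_coeffs" ([k1, k2, p1, p2, k3] as OpenCV has them; the pictures are not rectified), "world_to_cam" (4x4, takes a point from world to camera coordinates). Camera axes: x right, y down, z forward; pixel columns grow to the right and rows downward; lengths in m; the calibration is good to about 2 mm. A picture is of the moment at which its call begins. camera_params takes no time and is no camera call.
- arm.job_done(): hands the job in, once; it reports no verdict.
The state is a dict: "clock": time; "q": joint angles; "dq": joint speeds; "joint_efforts": joint torques, N m; "eef_pos": TCP position; "eef_rot": TCP orientation; "contact_force": force on the tool from outside, world axes, zero at the start; "wrist_torque": the same for the moment, N m; "width": finger opening in m.
Only numpy, scipy, OpenCV 4.12 (cv2) and the standard library are available. Lean on these libraries where they do the work, as an engineer would, in place of code of your own. Each camera call takes 0.05 s, during which the arm holds its last target. There are 200 camera calls.

## Working session

There is one attempt and no reset: what is moved stays moved. The work goes in short steps, Python scripts to look and compute and a tool call to move; the robot and the scene stay as the last step left them, time stands still between calls to the robot, and variables do not carry over. Pictures are saved under pics/ and viewed, about 8 in all and at most 12, crops included, and the job is handed in when it is done.

Besides the shell and the picture viewer there is one more tool, called after "Request:" as a command line: name --argument value ..., lists and objects as JSON in quotes. drive_tool: Moves the arm, as the interface text tells. Its arguments: {"type":"object","properties":{"increments":{"type":"array","items":{"type":"array"}},"force":{"type":"number"}},"required":["increments"]}

```bash
mkdir -p pics; ls; python3 - <<'E'
from cell import arm
import cv2,numpy as np
np.set_printoptions(precision=4,suppress=True)
s=arm.state()
for k in s: print(k,s[k])
for n in("scene","top"):
    p=arm.camera_params(n); print(n,p["mtx"],p["dist_coeffs"]);print(p["world_to_cam"])
    im=arm.grab_frame(n); cv2.imwrite(f"pics/{n}0.png",im[...,::-1])
E
```

```text
pics
clock 0.0
q [-54.6551  20.5922   0.6343  -0.022  -70.1363 -16.507 ]
dq [-0.04   -0.0124 -0.0132  0.0263  0.0526 -0.0048]
joint_efforts [  0.0009 -58.272   29.3063   6.997    0.0069  -0.0002]
eef_pos [ 0.2179 -0.6387  0.4037]
eef_rot [-89.9038   0.007   18.8304]
contact_force [-0.744  -0.244   0.2157]
wrist_torque [ 0.0304 -0.0073  0.0004]
width 0.08727001469488527
scene [[438.7491   0.     320.5888]
 [  0.     438.7491 241.7591]
 [  0.       0.       1.    ]] [-0.0467  0.      0.      0.      0.    ]
[[-0.081   0.9966  0.0125  0.1015]
 [ 0.7424  0.0687 -0.6665 -0.3622]
 [-0.6651 -0.0447 -0.7454  1.3782]
 [ 0.      0.      0.      1.    ]]
top [[479.5452   0.     317.1389]
 [  0.     479.5452 236.9683]
 [  0.       0.       1.    ]] [-0.0275  0.      0.      0.      0.    ]
[[ 0.0293 -0.9995  0.01   -0.0808]
 [-0.9841 -0.0306 -0.1752  0.5732]
 [ 0.1754 -0.0048 -0.9845  0.886 ]
 [ 0.      0.      0.      1.    ]]
```

View pics/scene0.png

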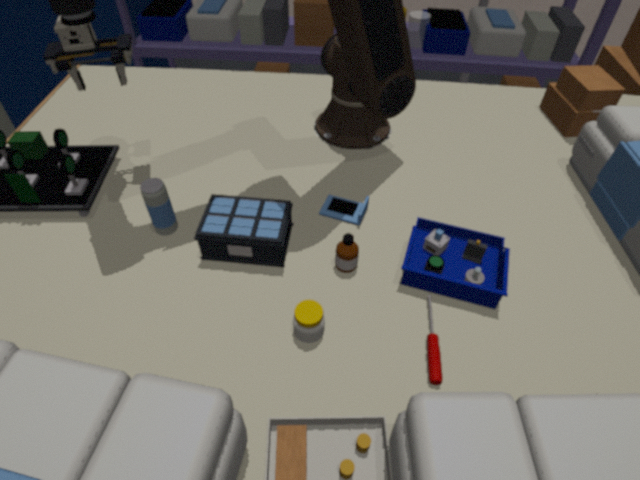

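View pics/top0.png

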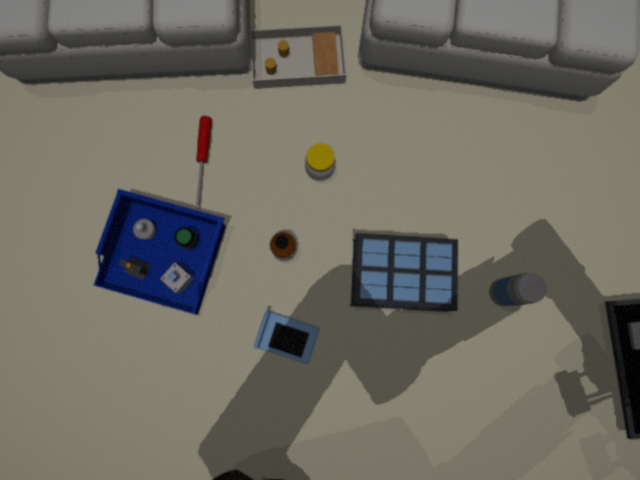

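The scene view shows the crate deck at about (246,215) with its 6 leaf panels, and the bin at (455,262) with the module at (437,241). In the top view the crate is at (405,271), and the module, with its light-blue knob, is at (176,277).

Next I'll mask the leaves and knob in both views and triangulate them.

```bash
cat > h.py <<'E'
import cv2,numpy as np
from cell import arm
np.set_printoptions(precision=4,suppress=True)
P={n:arm.camera_params(n) for n in("scene","top")}
def norm(n,uv):
    p=P[n]; return cv2.undistortPoints(np.float64(uv).reshape(-1,1,2),np.array(p["mtx"]),np.array(p["dist_coeffs"])).reshape(-1,2)
def tri(us,ut):
    X=cv2.triangulatePoints(np.array(P["scene"]["world_to_cam"])[:3],np.array(P["top"]["world_to_cam"])[:3],norm("scene",us).T,norm("top",ut).T)
    return (X[:3]/X[3]).T
def plane(n,uv,z):
    T=np.array(P[n]["world_to_cam"]);R,t=T[:3,:3],T[:3,3];c=-R.T@t
    d=np.c_[norm(n,uv),np.ones(len(norm(n,uv)))]@R
    return c+d*((z-c[2])/d[:,2])[:,None]
def proj(n,X):
    p=P[n];T=np.array(p["world_to_cam"])
    return cv2.projectPoints(np.float64(X).reshape(-1,1,3),cv2.Rodrigues(T[:3,:3])[0],T[:3,3],np.array(p["mtx"]),np.array(p["dist_coeffs"]))[0].reshape(-1,2)
def blobs(im,roi,lo,hi,amin=5):
    x0,y0,x1,y1=roi; hsv=cv2.cvtColor(im[y0:y1,x0:x1],cv2.COLOR_BGR2HSV)
    n,l,s,c=cv2.connectedComponentsWithStats(cv2.inRange(hsv,lo,hi),connectivity=4)
    return [(s[i,4],c[i]+[x0,y0]) for i in range(1,n) if s[i,4]>=amin]
E
python3 - <<'E'
from h import *
S=cv2.imread("pics/scene0.png");T=cv2.imread("pics/top0.png")
for nm,im,roi in(("S",S,(195,190,300,250)),("T",T,(345,228,465,315)),("Sk",S,(420,228,455,256)),("Tk",T,(155,255,200,300))):
    print(nm)
    for a,c in blobs(im,roi,(95,60,90),(115,190,255)): print(a,c)
a=cv2.resize(S[215:310,390:520],None,fx=3,fy=3,interpolation=2)
b=cv2.resize(T[180:320,85:235],None,fx=2.6,fy=2.6,interpolation=2)
o=np.zeros((max(a.shape[0],b.shape[0]),a.shape[1]+b.shape[1],3),np.uint8);o[:a.shape[0],:a.shape[1]]=a;o[:b.shape[0],a.shape[1]:]=b
cv2.imwrite("pics/c1.png",o);print(o.shape)
E
```

```text
S
347 [221.7435 205.2161]
352 [247.2528 207.4091]
342 [272.6637 209.9444]
392 [214.7526 223.7959]
394 [241.1091 226.2995]
402 [268.0149 228.709 ]
T
692 [374.8353 252.6214]
677 [406.7312 254.6736]
681 [438.5286 256.533 ]
672 [374.1324 284.1949]
706 [405.9207 286.602 ]
692 [437.9783 288.4986]
Sk
42 [439.3095 231.5   ]
Tk
52 [171.8077 275.8654]
(364, 780, 3)
```

View pics/c1.png

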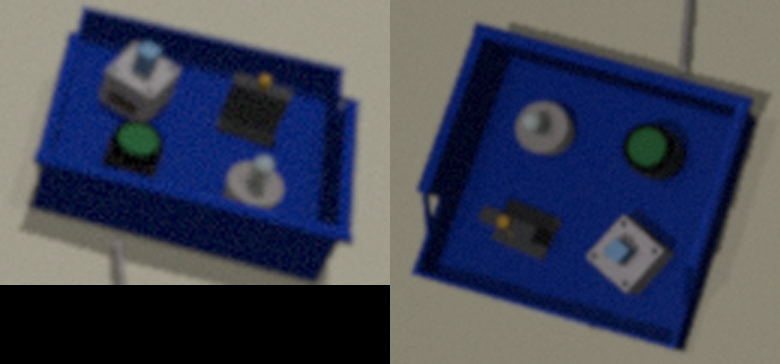

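The zoomed crop shows the module as a diamond, with top-face corners at about (625,212), (672,250), (630,293) and (585,255), knob at (618,250). The barrel sits diagonally above it, the slit to its left and the lamp at upper left.

```bash
python3 - <<'E'
from h import *
us=[[221.74,205.22],[247.25,207.41],[272.66,209.94],[214.75,223.8],[241.11,226.3],[268.01,228.71]]
ut=[[437.98,288.5],[405.92,286.6],[374.13,284.19],[438.53,256.53],[406.73,254.67],[374.84,252.62]]
X=tri(us,ut);print(X); c=X.mean(0); print(c)
d=(X[2]-X[0]+X[5]-X[3]);print("yaw crate",np.degrees(np.arctan2(-d[0],d[1])), np.linalg.norm(d)/4)
e=X[3:].mean(0)-X[:3].mean(0);print(np.degrees(np.arctan2(e[1],e[0])),np.linalg.norm(e))
print("plane top",plane("top",ut,.088));print("plane sc",plane("scene",us,.088))
k=tri([[439.3,231.5]],[[171.8,275.9]]);print("knob",k)
cr=np.array([[625,212],[672,250],[630,293],[585,255]])
px=np.c_[85+(cr[:,0]-390)/2.6,180+cr[:,1]/2.6]
b=plane("top",px,.038);print(b,b.mean(0))
for i in range(4):
    v=b[(i+1)%4]-b[i];print(np.linalg.norm(v),np.degrees(np.arctan2(v[1],v[0])))
print("knob plane .06/.05",plane("top",[[171.8,275.9]],.056),plane("scene",[[439.3,231.5]],.054))
oth=np.array([[537,128],[655,150],[525,228]]);px=np.c_[85+(oth[:,0]-390)/2.6,180+oth[:,1]/2.6];print("lamp,barrel,slit",plane("top",px,.035))
binc=np.array([[478,28],[750,105],[682,345],[415,275]]);px=np.c_[85+(binc[:,0]-390)/2.6,180+binc[:,1]/2.6];print("bin",plane("top",px,.06))
E
```

```text
[[ 0.4793 -0.2912  0.0865]
 [ 0.4811 -0.2314  0.0865]
 [ 0.4838 -0.1723  0.0864]
 [ 0.5392 -0.293   0.0863]
 [ 0.5409 -0.2333  0.0859]
 [ 0.5429 -0.1733  0.0862]]
[ 0.5112 -0.2324  0.0863]
yaw crate -1.9543583191886955 0.059675463488944355
-1.5230359996944314 0.059607104483798884
plane top [[ 0.479  -0.2894  0.088 ]
 [ 0.4808 -0.2299  0.088 ]
 [ 0.4835 -0.1711  0.088 ]
 [ 0.5387 -0.2913  0.088 ]
 [ 0.5404 -0.2316  0.088 ]
 [ 0.5425 -0.1719  0.088 ]]
plane sc [[ 0.4807 -0.2919  0.088 ]
 [ 0.4825 -0.2321  0.088 ]
 [ 0.4853 -0.173   0.088 ]
 [ 0.5406 -0.2936  0.088 ]
 [ 0.5428 -0.234   0.088 ]
 [ 0.5446 -0.174   0.088 ]]
knob [[0.4898 0.2105 0.0593]]
[[0.5201 0.2132 0.038 ]
 [0.4926 0.1755 0.038 ]
 [0.4595 0.2046 0.038 ]
 [0.4867 0.2406 0.038 ]] [0.4897 0.2085 0.038 ]
0.04663331398502326 -126.22392743090525
0.04401619466554705 138.72907800023506
0.045211330440390905 52.906140697060515
0.04322831533421514 -39.46635982998432
knob plane .06/.05 [[0.4902 0.2126 0.056 ]] [[0.485  0.2109 0.054 ]]
lamp,barrel,slit [[0.583  0.2869 0.035 ]
 [0.5688 0.1949 0.035 ]
 [0.5059 0.2888 0.035 ]]
bin [[0.6541 0.3298 0.06  ]
 [0.6009 0.1197 0.06  ]
 [0.4221 0.1578 0.06  ]
 [0.4663 0.3572 0.06  ]]
```

```bash
cat >> h.py <<'E'
from scipy.spatial.transform import Rotation as Ro
C=np.array([.511,-.2322]);CY=-1.75
def cell(i):
    c,s=np.cos(np.radians(CY)),np.sin(np.radians(CY));dx=-.03 if i<3 else .03;dy=.06*(i%3-1)
    return C+[c*dx-s*dy,s*dx+c*dy]
def go(x,y,z,yaw):
    s=arm.state();R=Ro.from_euler("xyz",s["eef_rot"],degrees=True)
    d=R.inv().apply(np.array([x,y,z])-s["eef_pos"])*1000
    w=(R.inv()*Ro.from_euler("xyz",[-90,0,yaw],degrees=True)).as_rotvec(degrees=True)
    print("shift",d.round(1),"turn",w.round(1),"t",s["clock"],s["contact_force"],"w",s["width"])
E
python3 - <<'E'
from h import *
for i in range(6):print(i,cell(i))
go(*cell(0),.36,88.2)
print(plane("top",[[525,288]],.13))
E
```

```text
0 [ 0.4792 -0.2913]
1 [ 0.481  -0.2313]
2 [ 0.4828 -0.1713]
3 [ 0.5392 -0.2931]
4 [ 0.541  -0.2331]
5 [ 0.5428 -0.1731]
shift [359.5  44.1 244.4] turn [ -0.1 -69.4   0. ] t 0.1 [0.6836 0.0807 0.206 ] w 0.08761585716023725
[[ 0.481  -0.4337  0.13  ]]
```

Request:
drive_tool --increments '[[0,[36,2,24],[0,-7,0]],[0,[72,4,49],[0,-14,0]],[0,[108,6,73],[0,-21,0]],[0,[144,8,98],[0,-28,0]],[0,[180,10,122],[0,-35,0]]]' --force 20

```text
clock: 0.6
eef_pos: [0.3495, -0.4635, 0.3936]
eef_rot: [-89.9, -0.0, 54.1]
contact_force: [0.7, 0.9, 0.3]
width: 0.0533
```

```bash
python3 -c "
from h import *
go(*cell(0),.34,88.2)"
```

```text
shift [215.5  53.8  -4.2] turn [ -0.1 -34.1   0.1] t 0.6 [0.6842 0.8944 0.3056] w 0.05328777136660738
```

Request:
drive_tool --increments '[[0,[44,5,-1],[0,-7,0]],[0,[88,15,-2],[0,-14,0]],[0,[132,25,-3],[0,-21,0]],[0,[175,40,-4],[0,-28,0]],[0,[215,54,-4],[0,-34,0]]]'

```text
clock: 1.1
eef_pos: [0.4795, -0.2898, 0.3392]
eef_rot: [-89.9, -0.1, 88.4]
contact_force: [1.1, 0.0, -0.1]
width: 0.0132
```

```bash
python3 -c "
from h import *
go(*cell(0),.29,88.2)"
```

```text
shift [-1.6 49.2  0.3] turn [-0.1  0.2  0.1] t 1.1 [ 1.0679  0.0341 -0.0522] w 0.013197344480937682
```

Request:
drive_tool --increments '[[0,[-1,35,0],[0,0,0]],[0,[-1,64,0],[0,0,0]],[0,[-1,74,0],[0,0,0]],[0,[-1,84,0],[0,0,0]],[0,[-1,94,0],[0,0,0]]]'

```text
clock: 1.6
eef_pos: [0.4803, -0.2912, 0.2463]
eef_rot: [-90.1, -0.0, 88.4]
contact_force: [-0.7, -0.1, 5.1]
width: 0.0003
```

```bash
python3 -c "
from h import *
go(*cell(0),.228,88.2)"
```

```text
shift [-0.1 18.3  1.1] turn [0.1 0.2 0. ] t 1.6 [-0.6925 -0.1437  5.1068] w 0.00030799040032950756
```

Request:
drive_tool --increments '[[0,[0,4,0],[0,0,0]],[0,[0,7,0],[0,0,0]],[0,[0,9,0],[0,0,0]],[0,[0,11,0],[0,0,0]],[0,[0,13,0],[0,0,0]]]'

```text
clock: 2.1
eef_pos: [0.481, -0.2917, 0.238]
eef_rot: [-90.3, 0.1, 88.5]
contact_force: [-14.1, 12.3, 56.6]
width: 0.0006
```

Cell 0 is full: a hard stop with the tips at about 60 mm height. I'll lift and try cell 1.

Request:
drive_tool --increments '[[0,[0,-20,0],[0,0,0]],[0,[0,-50,0],[0,0,0]],[0,[20,-55,0],[0,0,0]],[0,[60,-55,0],[0,0,0]],[0,[60,-50,0],[0,0,0]]]'

```text
clock: 2.6
eef_pos: [0.4823, -0.2293, 0.2891]
eef_rot: [-90.4, 0.1, 88.6]
contact_force: [-0.1, -0.3, -0.1]
width: 0.0005
```

```bash
python3 -c "
from h import *
go(*cell(1),.246,88.2)"
```

```text
shift [-2.  43.1  1.6] turn [ 0.4  0.4 -0.1] t 2.6 [-0.1155 -0.2953 -0.0576] w 0.00046732114451647396
```

Request:
drive_tool --increments '[[0,[-2,15,1],[0,0,0]],[0,[-2,28,1],[0,0,0]],[0,[-2,38,1],[0,0,0]],[0,[-2,46,1],[0,0,0]],[0,[-2,52,1],[0,0,0]]]'

```text
clock: 3.1
eef_pos: [0.4817, -0.2316, 0.2367]
eef_rot: [-90.4, 0.1, 88.6]
contact_force: [-0.1, 0.3, 3.6]
width: 0.0004
```

Request:
drive_tool --increments '[[0,[0,5,0],[0,0,0]],[0,[0,9,0],[0,0,0]],[0,[0,12,0],[0,0,0]],[0,[0,13,0],[0,0,0]],[0,[0,13,0],[0,0,0]]]'

```text
clock: 3.6
eef_pos: [0.4816, -0.2316, 0.2235]
eef_rot: [-90.4, 0.1, 88.6]
contact_force: [-0.4, -0.5, -2.7]
width: 0.0005
```

Cell 1 is empty: the tips reached about 42 mm below the deck with no resistance. I'll lift and go to the module.

Request:
drive_tool --increments '[[0,[0,-20,0],[0,0,0]],[0,[0,-60,0],[0,0,0]],[0,[5,-105,0],[0,0,0]],[0.45,[40,-135,0],[0,-5,0]],[0.45,[85,-140,0],[0,-13,0]]]'

```text
clock: 4.1
eef_pos: [0.4836, -0.1466, 0.3675]
eef_rot: [-90.7, 0.3, 101.7]
contact_force: [0.7, 0.9, -0.3]
width: 0.0113
```

```bash
python3 -c "
from h import *
go(.490,.2095,.35,141.5)"
```

```text
shift [347.5  17.  -78.1] turn [  0.6 -39.8  -0.5] t 4.1 [ 0.7014  0.8689 -0.2723] w 0.011293693281883233
```

Request:
drive_tool --increments '[[0.45,[44,2,-10],[0,-5,0]],[0.45,[88,4,-20],[0,-10,0]],[0.45,[132,7,-30],[0,-15,0]],[0.45,[176,9,-40],[0,-20,0]],[0.45,[220,11,-50],[0,-25,0]]]'

```text
clock: 4.6
eef_pos: [0.4877, 0.0808, 0.3564]
eef_rot: [-90.6, 0.5, 126.9]
contact_force: [1.1, 0.1, 0.5]
width: 0.0391
```

```bash
python3 -c "
from h import *
go(.490,.2095,.33,141.5)"
```

```text
shift [101.8  26.3 -78.8] turn [  0.5 -14.6  -0.6] t 4.6 [1.068  0.054  0.4773] w 0.03905978912666997
```

Request:
drive_tool --increments '[[0.45,[35,5,-27],[0,-5,0]],[0.45,[70,13,-54],[0,-10,0]],[0.45,[102,22,-79],[0,-14.6,0]],[0.45,[102,26,-79],[0.5,-14.6,-0.6]],[0.45,[102,26,-79],[0.5,-14.6,-0.6]]]'

```text
clock: 5.1
eef_pos: [0.4896, 0.2106, 0.3294]
eef_rot: [-89.9, -0.0, 141.6]
contact_force: [0.0, -0.1, -1.1]
width: 0.0394
```

```bash
python3 -c "
from h import *
go(.490,.2095,.219,141.5)
# module yaw/center: bright top-face mask in top0
T=cv2.imread('pics/top0.png')[258:298,155:200]
h=cv2.cvtColor(T,cv2.COLOR_BGR2HSV)
m=((h[...,1]<80)&(h[...,2]>110)).astype('uint8')*255
m=cv2.morphologyEx(m,cv2.MORPH_CLOSE,np.ones((9,9)))
c=max(cv2.findContours(m,0,1)[0],key=cv2.contourArea)
r=cv2.boxPoints(cv2.minAreaRect(c))+[155,258];b=plane('top',r,.038);print(b.mean(0))
for i in range(4):
    v=b[(i+1)%4]-b[i];print(np.linalg.norm(v),np.degrees(np.arctan2(v[1],v[0])))
im=arm.grab_frame('scene')[...,::-1];im2=arm.grab_frame('top')[...,::-1]
a=cv2.resize(im[150:300,380:530],None,fx=2.6,fy=2.6);b=cv2.resize(im2[180:330,85:235],None,fx=2.6,fy=2.6)
cv2.imwrite('pics/c2.png',np.hstack([a,b]))"
```

```text
shift [ -1.1 110.4   0.4] turn [-0.1  0.1  0. ] t 5.1 [ 0.0493 -0.1008 -1.1286] w 0.03942154468734376
[0.4893 0.2119 0.038 ]
0.039228755832012546 -41.65010032281423
0.03974596600681349 -131.96664487856722
0.03902637603195688 138.06136840665724
0.039548833959257956 48.32569050995264
```

View pics/c2.png

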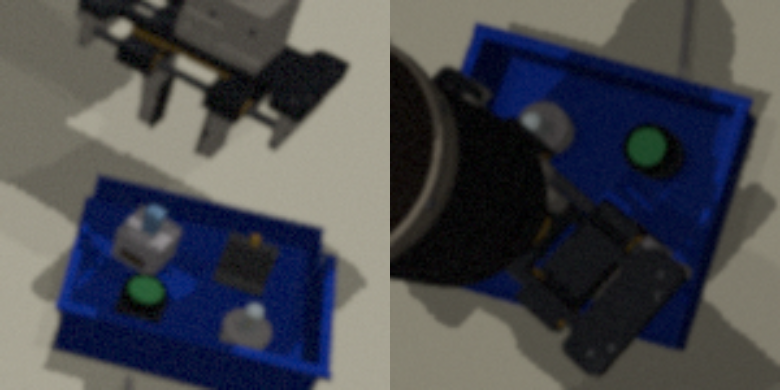

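The left half shows the gripper above the module, whose knob is at (155,217) and untouched. The neighbours clear the finger tracks. The rectangle fit gives a yaw of about 48°, so I'll aim for a tool yaw of 139.

Request:
drive_tool --increments '[[0.45,[0,40,0],[0,2.6,0]],[0.45,[0,80,0],[0,2.6,0]],[0.45,[0,98,0],[0,2.6,0]],[0.45,[0,106,0],[0,2.6,0]],[0.45,[0,109,0],[0,2.6,0]]]'

```text
clock: 5.7
eef_pos: [0.4902, 0.2085, 0.2213]
eef_rot: [-90.0, 0.0, 138.8]
contact_force: [-0.2, 0.7, 1.8]
width: 0.0391
```

```bash
python3 -c "
from h import *
go(.4895,.211,.220,139)
im=arm.grab_frame('scene')[...,::-1]
cv2.imwrite('pics/c3.png',cv2.resize(im[170:290,390:520],None,fx=4,fy=4))"
```

```text
shift [ 2.2  1.3 -1.4] turn [-0.  -0.2 -0. ] t 5.7 [-0.1532  0.73    1.7521] w 0.039055845983937944
```

View pics/c3.png

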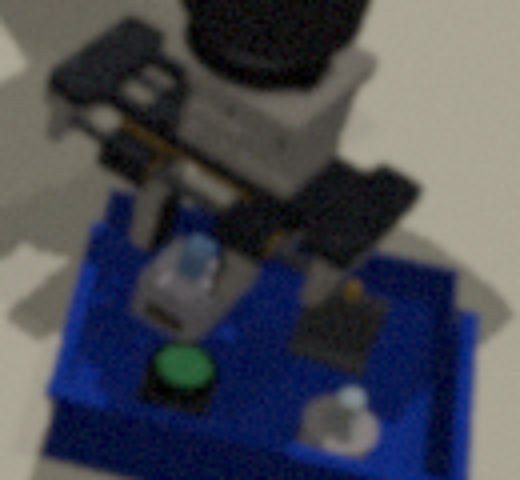

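The crop shows the gripper down over the module: knob at (200,255), a fingertip at (150,220), and the slit, barrel and lamp undisturbed. I'll nudge into line and close.

Request:
drive_tool --increments '[[0.45,[2,1,-1],[0,0,0]],[0,[2,1,-1],[0,0,0]],[0,[2,1,-1],[0,0,0]],[0,[2,1,-1],[0,0,0]],[0,[2,1,-1],[0,0,0]]]' --force 30

```text
clock: 6.25
eef_pos: [0.4895, 0.2109, 0.2209]
eef_rot: [-90.1, 0.0, 138.8]
contact_force: [-0.0, -0.5, 3.6]
width: 0.0137
```

Width 13.7 mm, so the knob is gripped. Lifting.

Request:
drive_tool --increments '[[0,[0,-10,0],[0,0,0]],[0,[0,-40,0],[0,0,0]],[0,[0,-80,0],[0,0,0]],[0,[0,-120,0],[0,0,0]],[0,[0,-150,0],[0,0,0]]]'

```text
clock: 6.75
eef_pos: [0.4893, 0.2108, 0.3743]
eef_rot: [-90.2, 0.1, 138.8]
contact_force: [0.3, 0.6, -0.4]
width: 0.0137
```

```bash
python3 -c "
from h import *
go(*cell(1),.37,88.2)
im=arm.grab_frame('scene')[...,::-1]
cv2.imwrite('pics/c4.png',cv2.resize(im[100:290,370:520],None,fx=3,fy=3))"
```

```text
shift [-284.9    3.5  338.2] turn [ 0.2 50.6  0. ] t 6.75 [ 0.2539  0.5612 -0.4278] w 0.01374049478777378
```

View pics/c4.png

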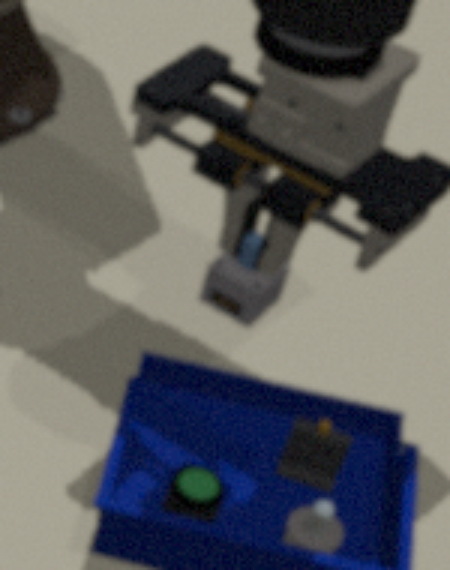

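The module hangs upright in the gripper at about (245,280), and the other three parts stand in the bin. Now moving to cell 1.

Request:
drive_tool --increments '[[0,[-28,0,33],[0,5,0]],[0,[-57,0,67],[0,10,0]],[0,[-86,0,101],[0,15,0]],[0,[-114,0,135],[0,20,0]],[0,[-142,0,169],[0,25,0]]]'

```text
clock: 7.3
eef_pos: [0.4855, -0.011, 0.3785]
eef_rot: [-90.6, -0.1, 113.7]
contact_force: [1.9, -0.5, 0.3]
width: 0.0137
```

```bash
python3 -c "
from h import *
go(*cell(1),.35,88.2)"
```

```text
shift [-200.    27.3   92.9] turn [ 0.6 25.5  0.2] t 7.3 [ 1.8785 -0.5061  0.2583] w 0.013746870435487089
```

Request:
drive_tool --increments '[[0,[-40,2,19],[0,6,0]],[0,[-80,6,38],[0,12,0]],[0,[-120,10,57],[0,18,0]],[0,[-160,15,75],[0.6,25,0.2]],[0,[-200,24,93],[0.6,25.5,0.2]]]'

```text
clock: 7.8
eef_pos: [0.4805, -0.2332, 0.3541]
eef_rot: [-90.1, 0.0, 88.0]
contact_force: [1.2, 0.5, -0.6]
width: 0.0137
```

Request:
drive_tool --increments '[[0,[0,2,0],[0,0,0]],[0,[0,4,0],[0,0,0]],[0,[0,5,0],[0,0,0]],[0,[0,5,0],[0,0,0]],[0,[0,5,0],[0,0,0]]]'

```text
clock: 8.3
eef_pos: [0.4808, -0.2322, 0.3496]
eef_rot: [-90.1, 0.0, 88.1]
contact_force: [1.0, -0.4, -1.9]
width: 0.0136
```

```bash
python3 -c "
from h import *
go(*cell(1),.310,88.2)
S=arm.grab_frame('scene')[...,::-1];T=arm.grab_frame('top')[...,::-1]
a=cv2.resize(S[140:270,185:310],None,fx=3,fy=3);b=cv2.resize(T[210:340,330:480],None,fx=3,fy=3)
cv2.imwrite('pics/c5.png',np.hstack([a,b]))"
```

```text
shift [ 1.  39.6 -0.1] turn [ 0.1 -0.1 -0. ] t 8.3 [ 0.9873 -0.3884 -1.925 ] w 0.013578998745639032
```

View pics/c5.png

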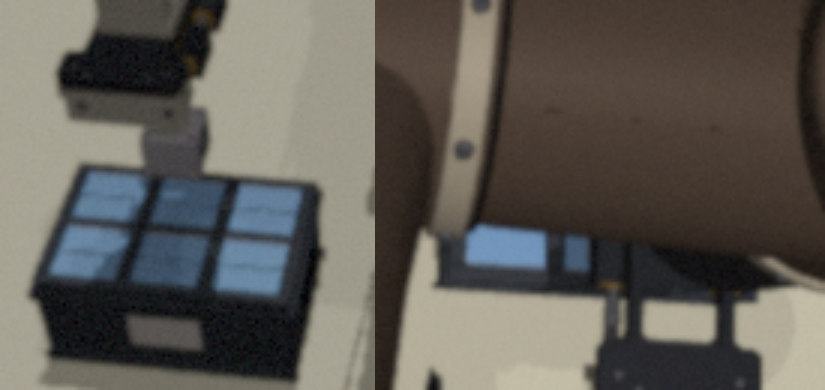

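The grey block hangs just above the back middle cell (cell 1) at about (175,140). I'll check its sideways offset against the prediction before lowering.

```bash
python3 -c "
from h import *
c=cell(1);r=np.radians(CY);ex=np.array([np.cos(r),np.sin(r)]);ey=np.array([-ex[1],ex[0]])
f=lambda p:(p-[185,140])*3
for z in(.1327,.1667):
  print(f(proj('scene',[[*(c+.021*ex+s*.021*ey),z] for s in(-1,1)]+[[*(c-.021*ex+.021*ey),z]])))
im=cv2.imread('pics/c5.png');g=im[:,:375].astype(int)
cv2.imwrite('pics/c6.png',cv2.resize(im[90:210,120:240],None,fx=5,fy=5))
for y in(140,150,160,168): print(y,[int(v) for v in g[y,130:222:3].sum(1)//3])"
```

```text
[[146.7978 173.8389]
 [203.3318 178.6487]
 [215.3952 140.688 ]]
[[140.4284 138.3903]
 [198.4543 143.1936]
 [210.9897 105.2923]]
140 [158, 158, 152, 129, 96, 77, 78, 80, 84, 81, 81, 83, 82, 84, 81, 81, 86, 84, 84, 80, 76, 75, 72, 60, 49, 51, 86, 129, 151, 158, 160]
150 [160, 161, 153, 135, 101, 76, 68, 69, 70, 70, 69, 72, 68, 70, 70, 68, 69, 67, 69, 72, 67, 67, 66, 50, 40, 70, 112, 145, 157, 159, 160]
160 [160, 160, 158, 151, 123, 92, 76, 71, 73, 68, 74, 69, 66, 69, 67, 65, 68, 72, 69, 63, 70, 69, 66, 62, 83, 120, 147, 157, 160, 159, 162]
168 [94, 94, 96, 94, 81, 73, 72, 67, 68, 67, 67, 70, 69, 68, 69, 65, 67, 67, 70, 67, 67, 64, 65, 68, 98, 136, 150, 153, 154, 155, 154]
```

View pics/c6.png

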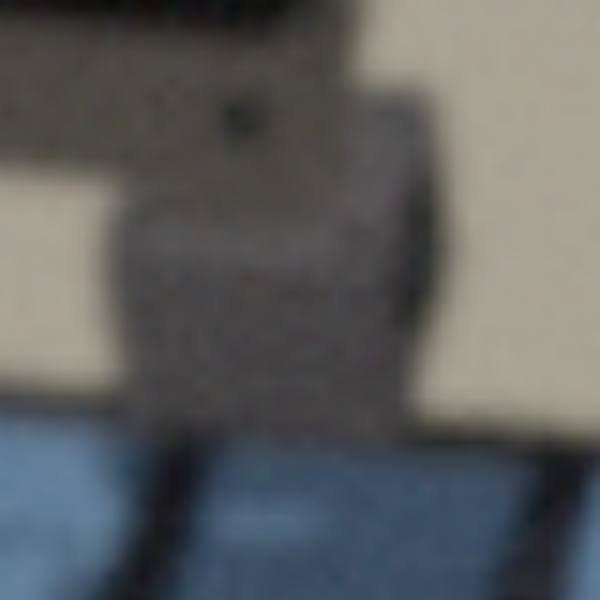

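Measured front bottom corners are about (149,202) in x, against a prediction of (147,203), so the block is centred to within 1 mm. Lowering into the mouth.

Request:
drive_tool --increments '[[0,[1,18,0],[0,0,0]],[0,[1,32,0],[0,0,0]],[0,[1,40,0],[0,0,0]],[0,[1,48,0],[0,0,0]],[0,[1,56,0],[0,0,0]]]'

```text
clock: 8.9
eef_pos: [0.4816, -0.2315, 0.2946]
eef_rot: [-90.2, 0.1, 88.1]
contact_force: [-2.6, 0.3, 7.7]
width: 0.0139
```

Request:
drive_tool --increments '[[0,[0,6,0],[0,0,0]],[0,[0,12,0],[0,0,0]],[0,[0,18,0],[0,0,0]],[0,[0,23,0],[0,0,0]],[0,[0,24,0],[0,0,0]]]'

```text
clock: 9.4
eef_pos: [0.4815, -0.2315, 0.2698]
eef_rot: [-90.2, 0.1, 88.1]
contact_force: [-0.5, 0.5, 1.3]
width: 0.0138
```

Request:
drive_tool --increments '[[0.4,[0,0,0],[0,0,0]],[0.4,[0,0,0],[0,0,0]],[0.4,[0,0,0],[0,0,0]],[0.4,[0,-15,0],[0,0,0]],[0.4,[0,-40,0],[0,0,0]]]'

```text
clock: 9.9
eef_pos: [0.4809, -0.2313, 0.3089]
eef_rot: [-90.0, 0.0, 88.1]
contact_force: [0.5, 0.0, 0.9]
width: 0.035
```

Request:
drive_tool --increments '[[0,[0,0,0],[0,0,0]],[0,[0,0,0],[0,0,0]],[0,[0,0,0],[0,0,0]],[0,[0,0,0],[0,0,0]],[0,[0,0,0],[0,0,0]]]'

```text
clock: 10.4
eef_pos: [0.4807, -0.2313, 0.3084]
eef_rot: [-89.9, 0.0, 88.1]
contact_force: [0.4, -1.1, 0.1]
width: 0.0024
```

```bash
python3 -c "
from h import *
go(*cell(1),.250,88.2)
S=arm.grab_frame('scene')[...,::-1]
cv2.imwrite('pics/c7.png',cv2.resize(S[150:270,185:310],None,fx=4,fy=4))"
```

```text
shift [ 0.1 58.4 -0.3] turn [-0.1 -0.1 -0. ] t 10.4 [ 0.3801 -1.0526  0.1068] w 0.00240358049049526
```

View pics/c7.png

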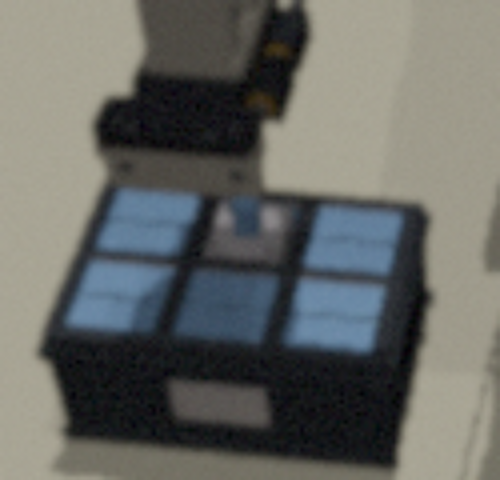

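The module is pinched in the cell 1 mouth, with its block top at deck level and the knob standing at (247,215). Now I'll push it down with shut tips.

Request:
drive_tool --increments '[[0,[0,12,0],[0,0,0]],[0,[0,20,0],[0,0,0]],[0,[0,26,0],[0,0,0]],[0,[0,33,0],[0,0,0]],[0,[0,40,0],[0,0,0]]]'

```text
clock: 10.95
eef_pos: [0.4808, -0.2314, 0.2679]
eef_rot: [-89.9, 0.0, 88.1]
contact_force: [-0.4, 0.5, 2.1]
width: 0.0005
```

Request:
drive_tool --increments '[[0,[0,5,0],[0,0,0]],[0,[0,10,0],[0,0,0]],[0,[0,15,0],[0,0,0]],[0,[0,20,0],[0,0,0]],[0,[0,24,0],[0,0,0]]]'

```text
clock: 11.45
eef_pos: [0.4811, -0.2315, 0.244]
eef_rot: [-90.0, 0.1, 88.1]
contact_force: [-0.6, -0.4, 4.8]
width: 0.0001
```

Request:
drive_tool --increments '[[0,[0,2,0],[0,0,0]],[0,[0,4,0],[0,0,0]],[0,[0,6,0],[0,0,0]],[0,[0,7,0],[0,0,0]],[0,[0,7,0],[0,0,0]]]'

```text
clock: 11.95
eef_pos: [0.4813, -0.2315, 0.2401]
eef_rot: [-90.1, 0.1, 88.2]
contact_force: [-9.2, 5.9, 34.4]
width: 0.0004
```

That is a hard stop at tip height about 62 mm, the same as the full cell 0, so the module is on the floor. I'll withdraw and move aside for a look.

Request:
drive_tool --increments '[[0,[0,-10,0],[0,0,0]],[0,[0,-30,0],[0,0,0]],[0,[0,-60,0],[0,0,0]],[0,[0,-100,0],[0,0,0]],[0,[0,-140,0],[0,0,0]]]'

```text
clock: 12.45
eef_pos: [0.4806, -0.2311, 0.381]
eef_rot: [-90.0, 0.1, 88.2]
contact_force: [1.9, -0.3, -0.5]
width: 0.0004
```

Request:
drive_tool --increments '[[0,[40,-10,0],[0,0,0]],[0,[80,-10,0],[0,0,0]],[0,[120,-10,0],[0,0,0]],[0,[160,-10,0],[0,0,0]],[0,[200,-10,0],[0,0,0]]]'

```text
clock: 12.95
eef_pos: [0.4865, -0.0297, 0.3905]
eef_rot: [-90.0, 0.1, 88.2]
contact_force: [1.5, 0.5, -0.4]
width: 0.0005
```

```bash
python3 -c "
from h import *
S=arm.grab_frame('scene')[...,::-1];T=arm.grab_frame('top')[...,::-1]
print(arm.state()['contact_force'],arm.state()['clock'])
cv2.imwrite('pics/c8.png',np.hstack([cv2.resize(S[140:390,130:530],(400,250)),cv2.resize(T[210:335,340:540],(400,250))]))"
```

```text
[ 0.8059 -0.05   -0.037 ] 13.05
```

View pics/c8.png

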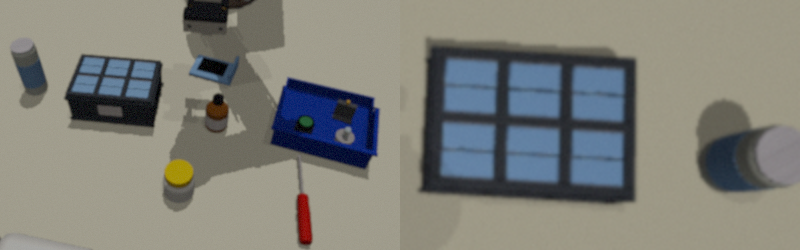

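The picture shows all six leaf pairs shut flat, the three other parts standing in the bin and everything on the bench in place. Handing in.

```bash
python3 -c "
from cell import arm
print(arm.job_done())"
```

```text
the job is handed in; nothing more can be done
None
```

The blue-knobbed module is in crate cell 1, and I handed the job in at about 13 s of the 72 s allowed; the hand-in gave no verdict.

- **Feeling:** Cell 0 was full, with a hard stop at tip height about 60 mm and 57 N. Cell 1 was empty: the tips reached about 42 mm below the deck with almost no force.
- **Placing:** I gripped the module by its knob (13.7 mm wide) and lifted it clear of the bin. I let it go in the mouth of cell 1, then pushed it down with shut fingertips.
- **Last checks:** The push ended in a hard stop (34 N) with the tips at 62 mm height, which is where a seated knob top should be. After withdrawing, all six leaf pairs were shut, the other three bin parts and the bench items looked undisturbed, and the contact force was about zero.
- **Disagreements:** The two cameras differed by 2–3 mm on position, and the deck measured 86 mm against the stated 88 mm. The module's yaw came out at 51.5° from picked corners and 48.3° from a rectangle fit. None of these mattered for the grip or the fit.

I could not see the module under the shut leaves, so its seating and uprightness rest on the stop height and the shut leaves.

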